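# Open the sloping test box: loosen both thumbscrews and lift the cover off

## Robot

A 6-joint arm with a two-finger parallel gripper is mounted at the origin on the work surface. World frame = base frame: x ahead of the robot, y to its left, z up, the work surface at z = 0. Lengths are in m, angles in rad, forces in N, time in s.
With the tool pointing down it reaches from about 0.25 to 0.775 m from the base axis. Payload 4 kg.
Tool frame: the origin (TCP) lies midway between the tips of the shut fingers; the grasp point (between the pads) lies 19 mm behind it; z points along the fingers, y is the direction in which the jaws open and shut (so a half turn about z gives the same grasp; the last joint's range is limited). The gripper opens to 94 mm and grips with 3 to 60 N. Pads are 16 mm wide; open, the fingers measure 119 mm over their backs; the gripper's body (75 mm by 177 mm) begins 78 mm behind the grasp point.
Start: joints at [1.032, 0.087, 1.371, -0, 1.684, -0.103], TCP at [0.232, 0.499, 0.206] pointing down, gripper open.
Joint ranges: [-3.1, 3.1], [-0.76, 2.03], [0.27, 2.55], [-1.08, 4.22], [0.17, 2.65], [-2.57, 2.57]. Speed limits (rad/s): [2.79, 2.79, 3.14, 3.14, 3.14, 3.14].

## Interface

Orientations are given as [roll, pitch, yaw] about the fixed x, y, z axes, in that order (R = Rz(yaw) Ry(pitch) Rx(roll)).
In Python, from bench import robot, cams gives the robot as it stands.
- The arm moves only by the tool step_arm, never from a script. Its argument "plan" is a list that holds one entry, the list of rows, each a list of 5 numbers: the shift along the world's x, y, z in mm, then the turn about the world's z in rad, then the opening in per cent of the stroke, from 0 (shut) to 100 (fully open). In form: [[[tx, ty, tz, turn, fingers], ...]]. A call has 1 to 8 rows; each row is the pose to reach, as a shift and turn from the pose commanded when the call began; what a row does not reach only later rows make up. A row lasts 1/12 s, in which the tool goes at most 41.7 mm and 7.16 degrees, less where a joint would pass 70% of its speed; a pose out of reach is approached as far as the arm can. A call with a gripper value outside its range is refused whole. The fingers move at their own pace and stop on an object; the grip force is fixed at half the most. Time passes only in rows, so rows that repeat a pose let the fingers close. It gives the time, the measured TCP pose, the force and the opening at its end, in the units of the state.
- robot.get_obs(): the state, without advancing time (a new reading comes with each control period).
- cams.snapshot(name): name is "scene" or "top"; returns a dict with "frame" (480x640x3 uint8, red, green, blue), "camera_matrix" (3x3 intrinsics, pixels), "origin" and "attitude" of the camera in the world. Camera axes: x right, y down, z forward; pixel columns grow to the right and rows downward; lengths in m; the calibration is good to about 2 mm. A picture is of the moment at which its call begins. There is no depth.
- robot.close_job(): hands the job in, once; it reports no verdict.
The state is a dict: "time": time; "joint_positions": joint angles; "qvel": joint speeds; "joint_torque": joint torques, N m; "tool_pos": TCP position; "ee_rot": TCP orientation; "wrist_force": force on the tool from outside, world axes, zero at the start; "wrist_torque": the same for the moment, N m; "width": finger opening in m.
Only numpy, scipy, OpenCV 4.12 (cv2) and the standard library are available. Lean on these libraries where they do the work, as an engineer would, in place of code of your own. Each camera call takes 0.05 s, during which the arm holds its last target. There are 200 camera calls.

## Task

Open the appliance test box so that its fuses can be reached: one after the other, turn both winged thumbscrews anticlockwise until fully loose, then lift the cover plate off over them. Lay the cover flat near the middle of the cardboard sheet, handle up, setting it down gently rather than dropping it, and let go. Leave the screws loose and everything else where it stands.

Things in the scene. Friction and masses are not known exactly. Their poses are not given: they have to be found in the camera images.
- testbox: Fixed grey sloping-front test box, 220 (x) by 280 (y) by 135 high. Origin: centre of underside; z up, +x to its tall rear, -x its low front (faces the robot within 0.25 rad), +y its left. The deck slopes up at 28 degrees from 55 high at the front to 135 high at x = 40, then the top is level. Outward deck normal in this frame: (-sin 28, 0, cos 28); up the slope: (cos 28, 0, sin 28). (mm)
- deck_mid (a point): Middle of the sloping deck's surface, under the cover: at (-35, 0, 95) in the test box's frame. There is a recess with fuses under the cover. A lip 4 high on the deck stops the cover's lower edge. (mm)
- screw_left (a joint): Angle of the +y thumbscrew, rad; axis = deck normal. 0: tight, wing level across the slope (along the box's y), barring the cover. Grows when loosened, anticlockwise seen from outside, to a hard stop at 1.571: fully loose, wing straight up and down the slope in line with the cover's slot, so the cover can pass over it. Starts at 0.1 to 0.5. Stays where left (friction 0.06 N m). (mm)
- screw_left_wing (a point): Middle of the left screw's wing, on its axis, 20 out from the deck (15 out from the cover's upper face). Plain steel wing-headed quarter-turn screw, captive in the box, standing through a slot in the cover. The wing is 10 thick, 34 long, and reaches from 2 to 28 above the cover's upper face. (mm)
- screw_right (a joint): Angle of the -y thumbscrew, rad; the same as the left one in all respects, including sense of turn, stop and start range. (mm)
- screw_right_wing (a point): Middle of the right screw's wing, as for the left one. The two screws stand 170 apart, at y = +85 and -85 from the middle of the deck. (mm)
- cover: Loose aluminium plate on the deck, 140 (x, up the slope) by 240 (y) by 5 thick, 0.28 to 0.46 kg. Origin: centre of underside; z out of its upper face. At y = +85 and -85 a slot 50 (x) by 20 (y) for a screw's wing. A bar handle stands in its middle. To pass the loosened wings, draw it at least 30 straight out along the deck's normal. (mm)
- cover_grip (a point): Middle of the cover's steel handle bar: 29 from the cover's underside, on its z axis. The bar lies along the cover's y: 70 long, 12 thick (x), 12 high, from 18 to 30 above the upper face, on two legs 10 square at y = +30 and -30, open below. (mm)
- pad: Fixed sheet of brown cardboard flat on the table, 280 by 280 by 4 thick. Origin: centre of its underside. It lies to one side of the middle, the test box to the other; which is on the left changes. (mm)
- screwdriver: Bystander: hand screwdriver with black handle lying along its x axis. Sizes in mm. Origin: centre of its underside.
- jar: Bystander: small closed glass jar, 44 dia, 60 high. Sizes in mm. Origin: centre of its underside.

How it is judged:
By the outcome, as a careful person would: the job done as asked, in the order asked, and still so for the second after the job is handed in, with the robot touching nothing.
It also fails if it takes over 64 s, if anything falls off the work surface, if the arm or the gripper's body presses on something with over 40 N, if the wrist force passes 120 N, or if a joint passes its speed limit or range.

## Working session

There is one attempt and no reset: what is moved stays moved. The work goes in short steps, Python scripts to look and compute and a tool call to move; the robot and the scene stay as the last step left them, time stands still between calls to the robot, and variables do not carry over. Pictures are saved under pics/ and viewed, about 8 in all and at most 12, crops included, and the job is handed in when it is done.

Besides the shell and the picture viewer there is one more tool, called as name([rows], argument=value, ...), one row to a line, values as JSON. step_arm: Moves the arm, as the interface text tells. Its arguments: {"type":"object","properties":{"plan":{"type":"array"}},"required":["plan"]}

```bash
ls; mkdir -p pics; python3 - <<'E'
from bench import robot,cams
import cv2
o=robot.get_obs();print(o)
for n in("scene","top"):
    s=cams.snapshot(n);cv2.imwrite(f"pics/{n}0.png",s["frame"][:,:,::-1]);print(n,s["camera_matrix"],s["origin"],s["attitude"])
E
```

```text
pics
{'time': 0.0, 'joint_positions': array([ 1.03189115e+00,  8.79547918e-02,  1.37221640e+00,  1.48764779e-05,
        1.68352205e+00, -1.03075740e-01]), 'qvel': array([-2.14499661e-05, -4.04329843e-04, -9.55261375e-04, -7.70799446e-04,
        1.01458551e-03, -3.51486591e-05]), 'joint_torque': array([-3.03057150e-04, -3.40182817e+01, -3.02432191e+01,  7.18296831e-02,
        3.31028039e-02, -1.82662502e-04]), 'tool_pos': array([0.23191343, 0.49815169, 0.20432344]), 'ee_rot': array([-3.13950474e+00, -2.30843096e-04,  2.70576464e+00]), 'wrist_force': array([ 0.50366164,  0.59395278, -0.20672477]), 'wrist_torque': array([-0.00655857,  0.04095536,  0.00086612]), 'width': 0.09423771238829944}
scene [[458.98250733   0.         319.18574611]
 [  0.         458.98250733 243.68099456]
 [  0.           0.           1.        ]] [ 1.30846479 -0.10651066  0.58411993] [-2.16898298  0.01725131  1.44420743]
top [[442.72817625   0.         322.77980699]
 [  0.         442.72817625 238.27887589]
 [  0.           0.           1.        ]] [0.43530002 0.00783886 0.98648138] [-2.95755358 -0.03643975 -1.54368826]
```

View pics/scene0.png

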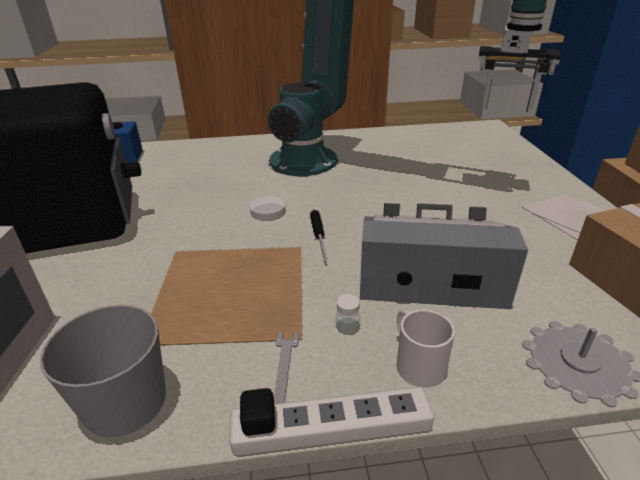

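View pics/top0.png

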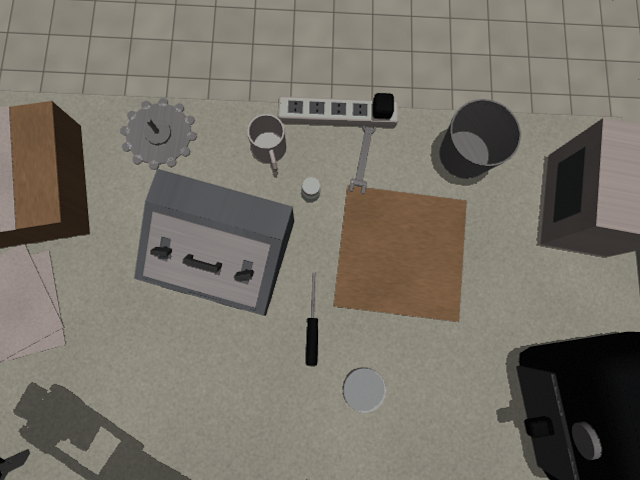

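The box is on the left (+y), its deck facing the robot, with the wings near (161,249) and (244,272) and the handle near (202,263) in the top view. The pad is on the right at about (400,254), and the screwdriver lies between them. I'll enlarge the box in both views.

```bash
python3 - <<'E'
import cv2
a=cv2.imread("pics/top0.png")[160:325,125:305]
b=cv2.imread("pics/scene0.png")[195:310,350:530]
cv2.imwrite("pics/c1.png",cv2.resize(a,None,fx=4,fy=3.6,interpolation=cv2.INTER_CUBIC)) if 0 else cv2.imwrite("pics/c1.png",cv2.resize(a,None,fx=3.6,fy=3.6,interpolation=cv2.INTER_CUBIC))
cv2.imwrite("pics/c2.png",cv2.resize(b,None,fx=4,fy=4,interpolation=cv2.INTER_CUBIC))
E
```

```text
(no output)
```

View pics/c1.png

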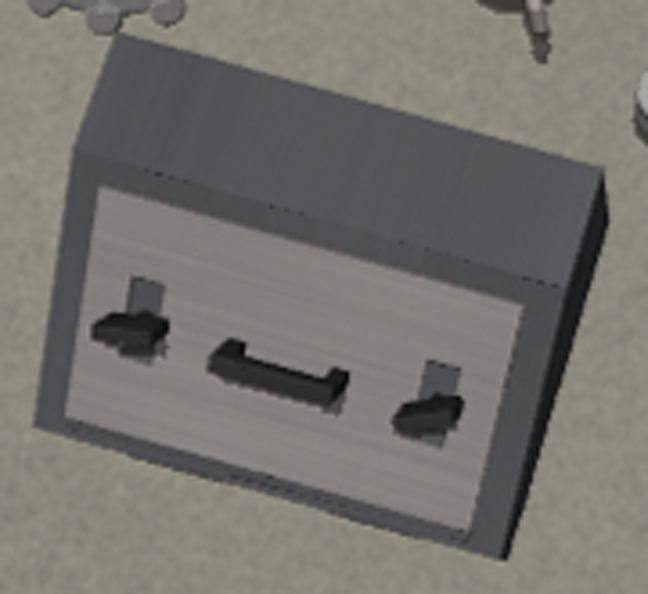

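View pics/c2.png

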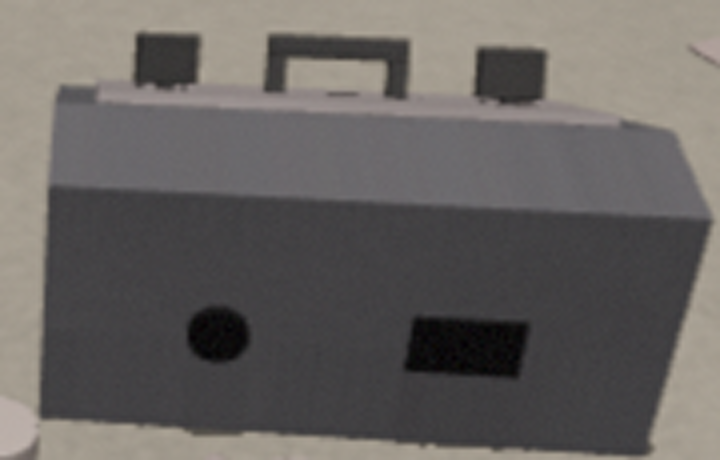

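The enlarged top view gives clean box and cover corners. Both wings are visible through their slots, turned about 0.3 rad (left) and 0.5 rad (right). The rear view gives the four rear-face corners. Next I'll fit the box and pad poses.

```bash
cat > h.py <<'E'
import numpy as np
from scipy.optimize import least_squares
from scipy.spatial.transform import Rotation as Ro
K={"scene":(458.98250733,319.18574611,243.68099456,[1.30846479,-0.10651066,0.58411993],[-2.16898298,0.01725131,1.44420743]),
"top":(442.72817625,322.77980699,238.27887589,[0.43530002,0.00783886,0.98648138],[-2.95755358,-0.03643975,-1.54368826])}
def proj(n,P):
    f,cx,cy,o,a=K[n];c=(np.atleast_2d(P)-o)@Ro.from_euler('xyz',a).as_matrix()
    return c[:,:2]/c[:,2:]*f+[cx,cy]
def ray(n,px,z):
    f,cx,cy,o,a=K[n];px=np.atleast_2d(px)
    d=np.c_[(px-[cx,cy])/f,np.ones(len(px))]@Ro.from_euler('xyz',a).as_matrix().T
    return np.array(o)+d*((z-o[2])/d[:,2])[:,None]
S,C=np.sin(np.radians(28)),np.cos(np.radians(28))
def deck(u,y,n): return [-35+u*C-n*S,y,95+u*S+n*C]
def world(p,P): return np.atleast_2d(P)/1000@Ro.from_euler('z',p[2]).as_matrix().T+[p[0],p[1],0]
E
python3 - <<'E'
from h import *
T=[([110,140,135],118,33),([110,-140,135],603,168),([40,140,135],76,148),([40,-140,135],562,288),([-110,140,55],36,427),([-110,-140,55],502,556),
(deck(70,120,5),100,186),(deck(70,-120,5),523,303),(deck(-70,-120,5),470,530),(deck(-70,120,5),65,417)]
Q=[([110,-140,135],50,187),([110,140,135],711,219),([110,-140,0],42,416),([110,140,0],648,453)]
TP=np.array([t[0] for t in T]);TX=np.array([[125+t[1]/3.6,160+t[2]/3.6] for t in T])
QP=np.array([t[0] for t in Q]);QX=np.array([[350+t[1]/4,195+t[2]/4] for t in Q])
f=lambda p:np.r_[(proj("top",world(p,TP))-TX).ravel(),(proj("scene",world(p,QP))-QX).ravel()]
r=least_squares(f,[.45,.2,-.2]);p=r.x;print(p,r.fun.reshape(-1,2).round(1).tolist())
for y in(85,-85,0):
    W=world(p,deck(0,y,20 if y else 29));print(y,W.round(4))
for y,e in((85,[(92,328),(168,325)]),(-85,[(393,415),(463,400)])):
    # wing ends horizontal line at top height of wing
    z=world(p,deck(0,y,33))[0,2]; g=ray("top",[[125+a/3.6,160+b/3.6] for a,b in e],z);d=g[0]-g[1];ang=np.arctan2(-d[0],d[1]); rel=ang-p[2];print('wing angle',np.arctan(np.tan(rel)/C),np.hypot(*d[:2]))
g=ray("top",[(347,186),(467,200),(460,321),(334,306)],.004);print(g.round(3),g.mean(0),p[2])
print(world(p,[[0,0,0]]),ray("top",[(313,272),(312,365)],.01).round(3))
E
```

```text
[ 0.5842045   0.20532533 -0.24058091] [[-1.0, -0.6], [-0.2, -0.7], [-1.3, 0.2], [1.3, -0.6], [-0.9, 0.3], [-0.4, 0.8], [-0.4, 0.2], [0.1, 0.3], [0.0, 0.1], [0.1, 0.1], [-0.9, -0.4], [0.7, -0.2], [-1.4, 0.9], [-1.0, 1.1]]
85 [[0.5613 0.2985 0.1127]]
-85 [[0.5208 0.1333 0.1127]]
0 [[0.537  0.2169 0.1206]]
wing angle 0.3523823495517066 0.040499438918893814
wing angle 0.5387542798728872 0.03816709294476784
[[ 0.744 -0.076  0.004]
 [ 0.721 -0.356  0.004]
 [ 0.444 -0.331  0.004]
 [ 0.469 -0.052  0.004]] [ 0.5944165  -0.20356725  0.004     ] -0.24058091287274813
[[0.5842045  0.20532533 0.        ]] [[ 0.542 -0.003  0.01 ]
 [ 0.343 -0.007  0.01 ]]
```

step_arm([
  [[40, -25, 0, -0.12, 30], [80, -49, 0, -0.24, 30], [115, -71, 0, -0.36, 30], [150, -92, 0, -0.48, 30], [185, -113, 0, -0.6, 30], [220, -134, -5, -0.72, 30], [255, -156, -10, -0.84, 30], [290, -177, -15, -0.95, 30]],
])

```text
time: 0.77
tool_pos: [0.5173, 0.3238, 0.1908]
ee_rot: [-3.141, 0.0, 1.75]
wrist_force: [0.6, 1.4, -0.1]
width: 0.0439
```

step_arm([
  [[37, -22, -5, -0.02, 30], [37, -22, -15, -0.02, 30], [37, -22, -15, -0.02, 30], [37, -22, -15, -0.02, 30]],
])

```text
time: 1.1
tool_pos: [0.5521, 0.3031, 0.1747]
ee_rot: [-3.138, 0.0, 1.736]
wrist_force: [-1.4, 0.7, 0.6]
width: 0.0279
```

step_arm([
  [[0, 0, 0, 0, 30], [0, 0, 0, 0, 30], [0, 0, 0, 0, 30]],
])

```text
time: 1.35
tool_pos: [0.5522, 0.3046, 0.1776]
ee_rot: [3.14, -0.001, 1.738]
wrist_force: [0.3, 0.7, -0.1]
width: 0.0284
```

step_arm([
  [[7, -5, -20, 0, 30], [7, -5, -35, 0, 30], [7, -5, -45, 0, 30], [7, -5, -52, 0, 30], [7, -5, -58, 0, 30], [7, -5, -61, 0, 30], [7, -5, -61, 0, 30]],
])

```text
time: 1.93
tool_pos: [0.5597, 0.2985, 0.1151]
ee_rot: [-3.141, 0.0, 1.736]
wrist_force: [0.1, 0.2, 0.2]
width: 0.0283
```

```bash
python3 - <<'E'
from bench import robot,cams
import cv2
a=cams.snapshot("top")["frame"][200:300,125:265,::-1];b=cams.snapshot("scene")["frame"][150:260,400:540,::-1]
cv2.imwrite("pics/d.png",cv2.vconcat([cv2.resize(a,None,fx=3,fy=3,interpolation=2),cv2.resize(b,None,fx=3,fy=3,interpolation=2)])[:600])
E
```

```text
(no output)
```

View pics/d.png

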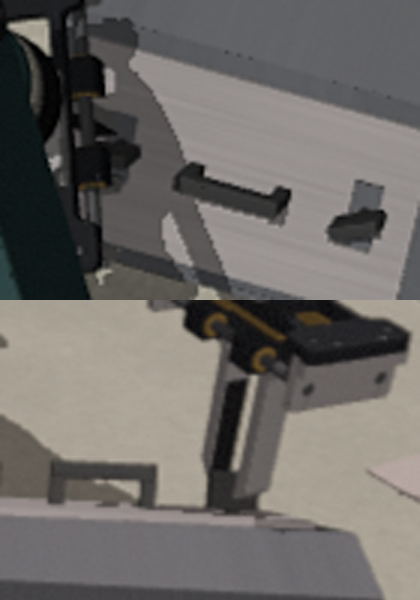

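Fingers straddle the left wing with no contact force. Now I turn it anticlockwise.

step_arm([
  [[0, 0, 0, 0.12, 24], [0, 0, 0, 0.24, 22], [0, 0, 0, 0.36, 22], [1, 0, 0, 0.48, 22], [1, 0, 0, 0.6, 22], [1, 0, 0, 0.72, 22], [1, 0, 0, 0.84, 22], [1, 0, 0, 0.96, 22]],
])

```text
time: 2.7
tool_pos: [0.5588, 0.2984, 0.1171]
ee_rot: [-3.14, -0.003, 2.702]
wrist_force: [-7.2, -1.2, 4.0]
width: 0.021
```

step_arm([
  [[0, 0, 0, 0.12, 22], [0, 0, 0, 0.21, 22], [0, 0, 0, 0.21, 15], [0, 0, 0, 0.21, 0], [0, 0, 0, 0.21, 0], [0, 0, 0, 0.21, 0], [0, 0, 0, 0.21, 0], [0, 0, 0, 0.21, 0]],
])

```text
time: 3.37
tool_pos: [0.5632, 0.2983, 0.1176]
ee_rot: [3.139, 0.005, 2.904]
wrist_force: [2.6, -3.2, 6.5]
width: 0.0094
```

step_arm([
  [[0, 0, 0, 0.05, 0], [0, 0, 0, 0.05, 0], [0, 0, 0, 0.05, 0], [0, 0, 0, 0.05, 0]],
])

```text
time: 3.7
tool_pos: [0.5632, 0.2984, 0.1177]
ee_rot: [3.139, 0.005, 2.953]
wrist_force: [3.2, -3.9, 5.9]
width: 0.01
```

```bash
python3 -c "
from bench import robot
o=robot.get_obs();print(o['wrist_torque'],o['wrist_force'],o['ee_rot'],o['width'])"
```

```text
[-0.57312096 -0.5492777  -0.36476262] [ 3.20086237 -3.86052838  5.94231292] [3.1392898  0.00538318 2.95281348] 0.010010033657268134
```

step_arm([
  [[0, 0, 0, 0.04, 0], [0, 0, 0, 0.04, 0], [0, 0, 0, 0.04, 0], [0, 0, 0, 0.04, 0]],
])

```text
time: 4.03
tool_pos: [0.5632, 0.2983, 0.1177]
ee_rot: [3.139, 0.005, 2.992]
wrist_force: [2.5, -2.3, 6.7]
width: 0.0102
```

```bash
python3 -c "
from bench import robot
o=robot.get_obs();print(o['wrist_torque'],o['wrist_force'],o['ee_rot'],o['width'])"
```

```text
[-0.51417406 -0.49999631 -0.54634419] [ 2.47502313 -2.34102214  6.65511299] [3.13945355 0.00548833 2.99236144] 0.010159820594808735
```

step_arm([
  [[0, 0, 0, -0.08, 30], [0, 0, 0, -0.08, 30], [0, 0, 0, -0.08, 30], [0, 0, 20, -0.08, 30], [0, 0, 45, -0.08, 30], [-10, -30, 60, -0.2, 30], [-18, -65, 60, -0.32, 30], [-26, -100, 60, -0.44, 30]],
])

```text
time: 4.7
tool_pos: [0.535, 0.1986, 0.1764]
ee_rot: [3.139, 0.001, 2.554]
wrist_force: [-0.5, -0.0, -0.3]
width: 0.0282
```

step_arm([
  [[-9, -30, 0, -0.11, 30], [-18, -64, 0, -0.23, 30], [-18, -64, 0, -0.35, 30], [-18, -64, 0, -0.47, 30], [-18, -64, 0, -0.59, 30], [-18, -64, 0, -0.68, 30], [-18, -64, 0, -0.68, 30], [-18, -64, 0, -0.68, 30]],
])

```text
time: 5.37
tool_pos: [0.5167, 0.1347, 0.1749]
ee_rot: [-3.141, -0.001, 1.879]
wrist_force: [0.1, -0.2, 0.3]
width: 0.028
```

```bash
python3 - <<'E'
from bench import robot,cams
import cv2
print(robot.get_obs()['tool_pos'],robot.get_obs()['wrist_force'])
a=cams.snapshot("top")["frame"][200:310,125:305,::-1]
cv2.imwrite("pics/e.png",cv2.resize(a,None,fx=4,fy=4,interpolation=2))
E
```

```text
[0.51673302 0.13466573 0.17492053] [ 0.14730999 -0.20852074  0.29597158]
```

View pics/e.png

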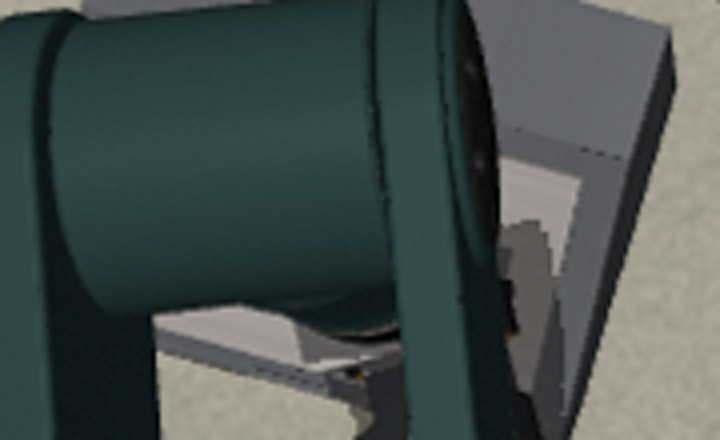

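The arm hides the deck from above here. The first screw's stop torque was clear, so I'll go on to the right screw.

step_arm([
  [[2, -1, -20, 0, 30], [2, -1, -35, 0, 30], [2, -1, -45, 0, 30], [2, -1, -51, 0, 30], [2, -1, -56, 0, 30], [2, -1, -59, 0, 30], [2, -1, -59, 0, 30]],
])

```text
time: 6.0
tool_pos: [0.5189, 0.1334, 0.1161]
ee_rot: [-3.141, -0.0, 1.876]
wrist_force: [0.1, -0.2, -0.6]
width: 0.0281
```

Clear, with no contact. Final yaw is 2.90 (turn +1.03).

step_arm([
  [[0, 0, 0, 0.12, 24], [0, 0, 0, 0.24, 22], [0, 0, 0, 0.36, 22], [1, 0, 0, 0.48, 22], [1, 0, 0, 0.6, 22], [1, 0, 0, 0.72, 22], [1, 0, 0, 0.84, 22], [1, 0, 0, 0.96, 22]],
])

```text
time: 6.67
tool_pos: [0.5191, 0.1322, 0.1172]
ee_rot: [-3.139, -0.001, 2.842]
wrist_force: [-2.5, -4.1, 2.2]
width: 0.0207
```

step_arm([
  [[0, 0, 0, 0.07, 22], [0, 0, 0, 0.07, 15], [0, 0, 0, 0.07, 0], [0, 0, 0, 0.07, 0], [0, 0, 0, 0.07, 0], [0, 0, 0, 0.07, 0], [0, 0, 0, 0.12, 0], [0, 0, 0, 0.15, 0]],
])

```text
time: 7.33
tool_pos: [0.5225, 0.1332, 0.1186]
ee_rot: [3.14, 0.007, 2.986]
wrist_force: [3.5, -2.4, 6.8]
width: 0.0098
```

step_arm([
  [[0, 0, 0, 0, 0], [0, 0, 0, 0, 0]],
])

```text
time: 7.5
tool_pos: [0.5225, 0.1332, 0.1186]
ee_rot: [3.14, 0.007, 2.983]
wrist_force: [4.1, -3.0, 6.1]
width: 0.0101
```

```bash
python3 -c "
from bench import robot
o=robot.get_obs();print(o['wrist_torque'],o['wrist_force'],o['ee_rot'],o['width'])"
```

```text
[-0.54567082 -0.70621876 -0.48354143] [ 4.11943953 -2.97350764  6.09697583] [3.14020195 0.00651511 2.98346761] 0.010111488658595876
```

Both screws met their stop (torque about -0.5 N m). I'll release, back off and check both wings.

step_arm([
  [[0, 0, 0, -0.08, 30], [0, 0, 0, -0.08, 30], [0, 0, 0, -0.08, 30], [0, 0, 25, -0.08, 30], [0, 0, 60, -0.08, 60], [-35, 15, 80, -0.08, 100], [-70, 30, 90, -0.08, 100], [-105, 45, 90, -0.08, 100]],
])

```text
time: 8.17
tool_pos: [0.4148, 0.1794, 0.209]
ee_rot: [3.138, 0.003, 2.906]
wrist_force: [0.9, 0.7, 1.0]
width: 0.0516
```

step_arm([
  [[-35, 15, 0, 0, 100], [-70, 30, 0, 0, 100], [-90, 35, 0, 0, 100], [-90, 35, 0, 0, 100], [-90, 35, 0, 0, 100]],
])

```text
time: 8.58
tool_pos: [0.3243, 0.2138, 0.2062]
ee_rot: [3.141, 0.0, 2.909]
wrist_force: [0.2, -0.4, 0.1]
width: 0.0848
```

```bash
python3 - <<'E'
from bench import robot,cams
import cv2
o=robot.get_obs();print(o['tool_pos'],o['ee_rot'],o['width'])
a=cams.snapshot("top")["frame"][160:325,125:305,::-1];b=cams.snapshot("scene")["frame"][195:250,350:530,::-1]
cv2.imwrite("pics/f.png",cv2.resize(cv2.vconcat([a,b]),None,fx=2.7,fy=2.7,interpolation=2))
E
```

```text
[0.32427953 0.21380386 0.20622868] [3.14107610e+00 2.74334737e-04 2.90907533e+00] 0.08476321671183107
```

View pics/f.png

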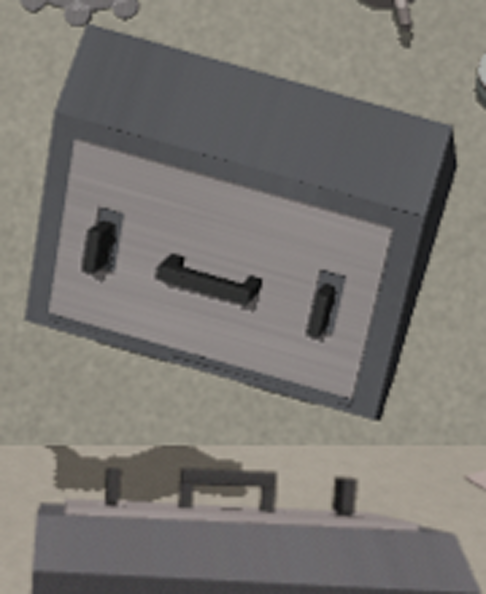

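Both wings (99,248 and 322,309) now lie up and down the slope in their slots, and the cover is unmoved. Next is the handle, gripped across its ends.

step_arm([
  [[35, 0, 0, 0, 100], [70, 1, 0, 0, 100], [105, 1, 0, 0, 100], [140, 2, 0, 0, 100], [175, 3, -10, 0, 100], [205, 3, -20, 0, 100], [213, 3, -26, 0, 100], [213, 3, -26, 0, 100]],
])

```text
time: 9.35
tool_pos: [0.5393, 0.2146, 0.1761]
ee_rot: [-3.138, -0.006, 2.903]
wrist_force: [-0.7, -0.2, -0.7]
width: 0.0941
```

step_arm([
  [[0, 0, 0, 0, 100], [0, 0, -20, 0, 100], [0, 0, -40, 0, 100], [0, 0, -55, 0, 100], [0, 0, -60, 0, 100], [0, 0, -60, 0, 100]],
])

```text
time: 9.85
tool_pos: [0.5363, 0.2163, 0.1198]
ee_rot: [-3.141, -0.002, 2.906]
wrist_force: [-0.4, 1.2, 0.5]
width: 0.0941
```

step_arm([
  [[1, 1, -8, 0, 100], [1, 1, -15, 0, 100], [1, 1, -15, 0, 80], [1, 1, -15, 0, 60], [1, 1, -15, 0, 40], [1, 1, -15, 0, 40], [1, 1, -15, 0, 40], [1, 1, -15, 0, 40]],
])

```text
time: 10.52
tool_pos: [0.5392, 0.2173, 0.1059]
ee_rot: [3.141, 0.001, 2.906]
wrist_force: [-0.2, -0.9, 1.8]
width: 0.0696
```

step_arm([
  [[-1, 0, 2, 0, 40], [-2, 0.5, 4, 0, 40], [-4, 1, 7.5, 0, 40], [-5.5, 1.3, 10.6, 0, 40], [-7, 1.8, 13.5, 0, 40], [-9, 2.2, 17, 0, 40], [-10.5, 2.6, 20.3, 0, 40], [-12, 3, 23.8, 0, 40]],
])

```text
time: 11.18
tool_pos: [0.5266, 0.2205, 0.1294]
ee_rot: [-3.142, -0.0, 2.906]
wrist_force: [-0.7, -0.0, -4.0]
width: 0.0697
```

step_arm([
  [[-2, 0.5, 4, 0, 40], [-4, 1, 7.5, 0, 40], [-5.5, 1.3, 10.6, 0, 40], [-7, 1.8, 13.5, 0, 40], [-9, 2.2, 17, 0, 40], [-12, 3, 23.8, 0, 40], [-15, 3.7, 29, 0, 40], [-18, 4.5, 35, 0, 40]],
])

```text
time: 11.85
tool_pos: [0.5087, 0.2249, 0.1648]
ee_rot: [3.141, 0.0, 2.906]
wrist_force: [0.2, -0.3, -3.6]
width: 0.0695
```

```bash
python3 - <<'E'
from bench import robot,cams
import cv2
o=robot.get_obs();print(o['tool_pos'],o['ee_rot'],o['width'],o['wrist_force'],o['wrist_torque'])
b=cams.snapshot("scene")["frame"][100:300,320:540,::-1]
cv2.imwrite("pics/g.png",cv2.resize(b,None,fx=2.8,fy=2.8,interpolation=2))
E
```

```text
[0.50871255 0.22493432 0.16483381] [3.14138644e+00 8.58494913e-05 2.90579088e+00] 0.06951232154996609 [ 0.20914976 -0.33767481 -3.62343223] [-0.02331928  0.03231269 -0.03253836]
```

View pics/g.png

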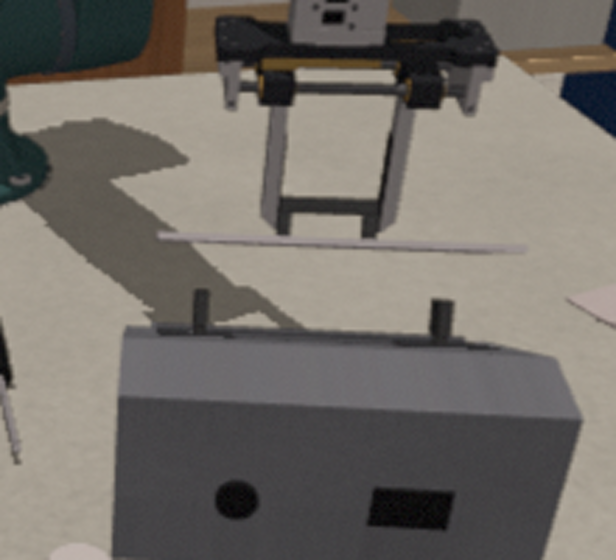

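Cover is held clear above the box (about 0.39 kg) and both screws stand alone. Now I carry it over to the pad.

step_arm([
  [[0, 0, 20, 0, 40], [0, 0, 45, 0, 40], [2, -15, 65, 0, 40], [6, -40, 75, 0, 40], [10, -70, 75, 0, 40], [14, -102, 75, 0, 40], [19, -134, 75, 0.02, 40], [24, -166, 75, 0.04, 40]],
])

```text
time: 12.57
tool_pos: [0.533, 0.0576, 0.2398]
ee_rot: [3.141, 0.001, 2.947]
wrist_force: [0.5, 0.2, -4.2]
width: 0.0695
```

step_arm([
  [[5, -32, 0, 0.02, 40], [10, -64, 0, 0.04, 40], [15, -96, 0, 0.06, 40], [20, -128, 0, 0.08, 40], [25, -160, 0, 0.1, 40], [30, -192, -10, 0.11, 40], [34, -220, -25, 0.11, 40], [37, -242, -45, 0.11, 40]],
])

```text
time: 13.23
tool_pos: [0.571, -0.1862, 0.1958]
ee_rot: [-3.139, 0.004, 3.054]
wrist_force: [0.4, -0.2, -4.4]
width: 0.0697
```

step_arm([
  [[2, -12, -20, 0, 40], [3, -18, -40, 0, 40], [3, -18, -60, 0, 40], [3, -18, -75, 0, 40], [3, -18, -85, 0, 40], [3, -18, -85, 0, 40], [3, -18, -85, 0, 40]],
])

```text
time: 13.82
tool_pos: [0.5729, -0.201, 0.1091]
ee_rot: [3.141, -0.001, 3.056]
wrist_force: [-0.5, -0.0, -4.3]
width: 0.0696
```

```bash
python3 - <<'E'
from bench import robot,cams
import cv2
o=robot.get_obs();print(o['tool_pos'])
b=cams.snapshot("scene")["frame"][130:350,120:380,::-1]
cv2.imwrite("pics/i.png",cv2.resize(b,None,fx=2.5,fy=2.5,interpolation=2))
E
```

```text
[ 0.57290532 -0.20095685  0.10912114]
```

View pics/i.png

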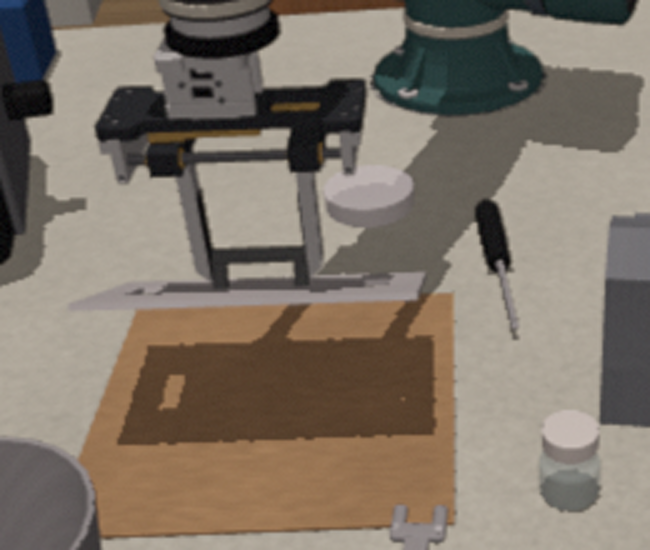

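The cover is over the pad, handle up, still tilted with its robot-side edge low. I lower it until that edge touches.

step_arm([
  [[0, 0, -12, 0, 40], [0, 0, -26, 0, 40], [0, 0, -38, 0, 40], [0, 0, -46, 0, 40], [0, 0, -51, 0, 40], [0, 0, -54, 0, 40], [0, 0, -56, 0, 40], [0, 0, -56, 0, 40]],
])

```text
time: 14.53
tool_pos: [0.5731, -0.2012, 0.0531]
ee_rot: [3.142, 0.0, 3.056]
wrist_force: [0.8, 0.3, -4.4]
width: 0.0697
```

step_arm([
  [[0, 0, -1, 0, 40], [0, 0, -2, 0, 40], [0, 0, -3, 0, 40], [0, 0, -4, 0, 40], [0, 0, -5, 0, 40], [1, 0, -6, 0, 40], [2, 0, -7, 0, 40], [2, 0, -7, 0, 40]],
])

```text
time: 15.2
tool_pos: [0.5749, -0.2013, 0.0465]
ee_rot: [-3.141, -0.0, 3.056]
wrist_force: [-1.4, 0.8, -1.7]
width: 0.0696
```

Edge is touching. I tip it down flat along the arc.

step_arm([
  [[2, 0, -2, 0, 40], [4, 0, -4, 0, 40], [6, -0.5, -6, 0, 40], [8, -0.5, -8.5, 0, 40], [9.5, -1, -10.5, 0, 40], [11, -1, -12.5, 0, 40], [12.5, -1, -14.5, 0, 40], [14, -1, -17, 0, 40]],
])

```text
time: 15.87
tool_pos: [0.5898, -0.2025, 0.0295]
ee_rot: [-3.141, 0.002, 3.056]
wrist_force: [1.3, -0.8, 1.2]
width: 0.0696
```

step_arm([
  [[1, 0, -2, 0, 40], [2, 0, -4, 0, 40], [3.5, 0, -6, 0, 40], [4.5, 0, -8, 0, 40], [5, 0, -9, 0, 40], [5, 0, -9, 0, 40]],
])

```text
time: 16.37
tool_pos: [0.5941, -0.2022, 0.0198]
ee_rot: [-3.142, 0.0, 3.056]
wrist_force: [0.8, -1.5, -0.4]
width: 0.0696
```

step_arm([
  [[0, 0, -0.5, 0, 40], [0, 0, -1, 0, 40], [0, 0, -1.5, 0, 40], [0, 0, -2, 0, 40], [0, 0, -2.5, 0, 40], [0, 0, -2.5, 0, 40]],
])

```text
time: 16.87
tool_pos: [0.5943, -0.202, 0.0179]
ee_rot: [3.141, 0.001, 3.056]
wrist_force: [2.0, -0.1, 2.0]
width: 0.0697
```

step_arm([
  [[0, 0, -0.5, 0, 40], [0, 0, -1, 0, 40], [0, 0, -1.5, 0, 40], [0, 0, -1.5, 0, 40]],
])

```text
time: 17.2
tool_pos: [0.5943, -0.202, 0.0178]
ee_rot: [3.141, 0.001, 3.056]
wrist_force: [0.2, 0.4, 5.8]
width: 0.0697
```

```bash
python3 - <<'E'
from bench import robot,cams
import cv2
o=robot.get_obs();print(o['tool_pos'],o['wrist_force'])
b=cams.snapshot("scene")["frame"][180:350,140:340,::-1]
cv2.imwrite("pics/j.png",cv2.resize(b,None,fx=3.5,fy=3.5,interpolation=2))
E
```

```text
[ 0.59434872 -0.20197768  0.01778974] [0.24401094 0.43627964 5.76052621]
```

View pics/j.png

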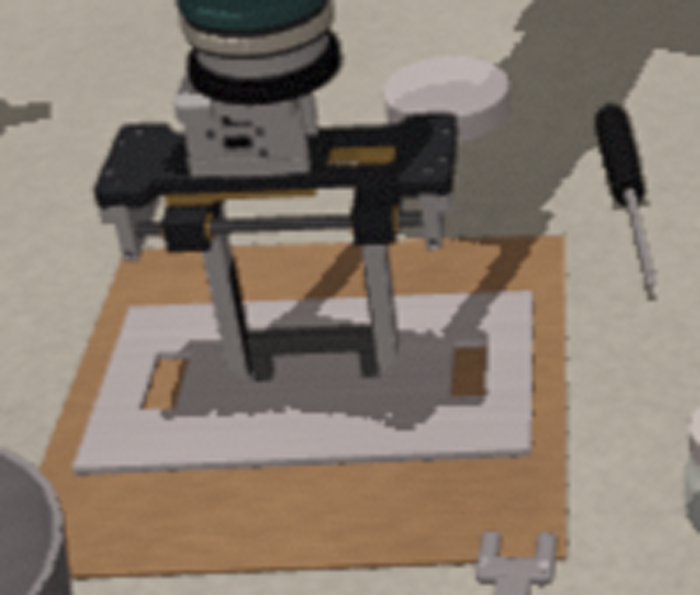

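Flat and centred on the pad, handle up, with the force rising as it bottomed out. I open the fingers and lift away.

step_arm([
  [[0, 0, 0.5, 0, 78], [0, 0, 1, 0, 82], [0, 0, 1, 0, 94], [0, 0, 1, 0, 98], [0, 0, 1, 0, 98], [0, 0, 20, 0, 98], [0, 0, 50, 0, 98], [0, 0, 85, 0, 98]],
])

```text
time: 17.92
tool_pos: [0.5919, -0.2013, 0.0988]
ee_rot: [3.139, -0.007, 3.056]
wrist_force: [0.3, 0.1, 0.4]
width: 0.0919
```

step_arm([
  [[-20, 0, 30, 0, 98], [-50, 0, 55, 0, 98], [-85, 0, 70, 0, 98], [-120, 0, 70, 0, 98], [-155, 0, 70, 0, 98], [-190, 0, 70, 0, 98], [-210, 0, 70, 0, 98], [-210, 0, 70, 0, 98]],
])

```text
time: 18.58
tool_pos: [0.381, -0.2019, 0.1714]
ee_rot: [-3.141, -0.001, 3.053]
wrist_force: [0.1, -1.1, 0.6]
width: 0.092
```

```bash
python3 - <<'E'
from bench import robot,cams
import cv2
o=robot.get_obs();print(o['tool_pos'],o['wrist_force'],o['time'])
cv2.imwrite("pics/k.png",cams.snapshot("top")["frame"][:,:,::-1])
E
```

```text
[ 0.38096709 -0.20189215  0.1713813 ] [ 0.08370541 -1.12424601  0.56820873] 18.5833
```

View pics/k.png

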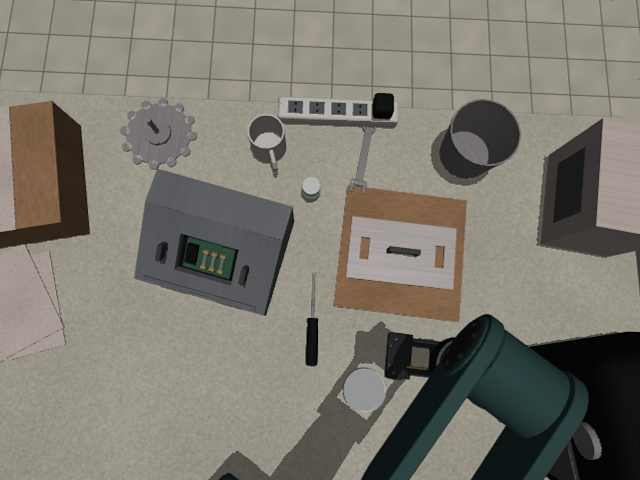

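The fuses at (208,258) are exposed and both wings lie up the slope. The cover sits flat at the middle of the pad (402,253), and the other objects haven't moved.

```bash
python3 -c "
from bench import robot
print(robot.close_job())"
```

```text
the job is handed in; nothing more can be done
None
```

The test box is open: both thumbscrews are fully loose, the fuses are exposed, and the cover lies flat near the middle of the cardboard. I handed the job in at about 18.6 s.

- **Screws:** I turned the left one, then the right one, anticlockwise until the wrist torque rose to about 0.5 N m against each hard stop. In the images both wings lie straight up and down the slope in line with the slots.
- **Cover:** I gripped the handle by its ends, drew the cover about 65 mm straight out along the deck normal, and carried it across. I touched its lower edge to the pad, tipped it flat, and pressed with about 6 N before letting go.
- **Last checks:** The final top view shows the cover flat and handle up near the pad centre, with the screwdriver, jar and other objects where they were. The gripper was clear, with wrist forces near zero (about 1 N).

Once, right after the first screw, the arm blocked the top camera, so I checked both screws together after the second. No check failed or disagreed.

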